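# Hold the field probe on the marked spot in the magnet gap

### The job

Lift the flat-bladed field probe out of its stand and slide its blade into the gap of the magnet block, flat sides parallel to the pole faces, so that the tip stands centred on the round mark on the gap floor, in line with the black line across the pole tops. Hold the probe upright there with a light press, the sprung blade about half pushed in (not against its stop), and finish while still holding it like that. Handle it gently, and leave the glassware and other things where they are.

Things in the scene. Friction and masses are not known exactly. Their poses are not given: they have to be found in the camera images.
- probe: Cordless field probe, 144 mm long, 90 g, upright in its stand. Origin: centre of the underside of its black collar; z up the probe. Collar 34 (x) x 40 (y) x 5 mm; above it a white handle 20 (x) x 26 (y) mm, z = 5 to 80 mm, gripped across its flat faces. Below: neck 18 (x) x 24 (y) mm to z = -14 mm, then the flat steel blade, 5 mm thick (x), 14 mm wide (y), to the tip at z = -64 mm.
- probe_tip (a point): Centre of the blade's lower end face (white end), 64 mm under the collar when the blade is not pushed in; moves up with the blade.
- probe_blade (a joint): How far the sprung blade is pushed up into the handle, m: 0 fully out, stop at 0.008. Spring 450 N/m with 0.45 N preload: about 2.3 N at half travel (0.004).
- stand: Fixed stand: foot 76 (x) x 90 (y) mm, two cheeks, top plate 60 x 74 x 10 mm with upper face 85 mm above the bench. The probe's neck hangs loosely in its central opening 21.5 (x) x 27.5 (y) mm, the collar resting on the plate, probe axes parallel to the stand's. The blade clears the plate once lifted 64 mm straight up. Origin: centre of underside, z up.
- magnet: Fixed magnet block, its yaw varies: grey base 80 (x) x 100 (y) x 20 mm with two steel pole blocks, each 35 (x) x 90 (y) mm, tops 55 mm above the bench. Between them the gap: 10 mm wide (x), centred on x = 0, running along y, open above and at both ends; its floor is 20 mm above the bench. Origin: centre of underside, z up.
- spot (a point): Centre of the dark round mark (8 mm across) on the gap floor, 18 mm from the block's middle along its +y. A black line 4 mm wide runs across both pole tops in line with it.
- sample_vial_1: Bystander: small capped sample vial 24 mm wide, 52 mm high; origin centre of underside.
- beaker_50: Bystander: small glass beaker 48 mm wide, 56 mm high; origin centre of underside.
- rubber_stopper: Bystander: rubber stopper 33 mm wide, 26 mm high; origin centre of underside.
Not all that is in view belongs to the job. Of the things that look like the probe, the smallest one is meant.

How it is judged:
By the outcome, as a careful person would: the job done as asked, in the order asked, and still so for the second after the job is handed in, while the arm keeps its last pose, push and grip.
It also fails if it takes over 32 s, if anything falls off the work surface, if the arm or the gripper's body presses on something with over 40 N, if the wrist force passes 120 N, or if a joint passes its speed limit or range.

### The arm

A 6-joint arm with a two-finger parallel gripper is mounted at the origin on a cart in front of the work surface, level with it; the furniture and walls round the work are solid. World frame = base frame: x ahead of the robot, y to its left, z up, the work surface at z = 0. Lengths are in m, angles in rad, forces in N, time in s.
With the tool pointing down it reaches from about 0.25 to 0.775 m from the base axis. Payload 4 kg.
Tool frame: the origin (TCP) lies midway between the tips of the shut fingers; the grasp point (between the pads) lies 19 mm behind it (robot.tcp_to_grasp is the distance from the TCP to the grasp point, in m); z points along the fingers, y is the line along which they close (so a half turn about z gives the same grasp; the last joint's range is limited). The gripper opens to 94 mm and grips with 3 to 60 N. Pads are 16 mm wide; open, the fingers measure 119 mm over their backs; the gripper's body (75 mm by 177 mm) begins 78 mm behind the grasp point.
Start: joints at [1.022, 0.087, 1.371, -0, 1.684, -0.103], TCP at [0.237, 0.496, 0.174] pointing down, gripper open.
Joint ranges: [-3.1, 3.1], [-0.76, 2.03], [0.27, 2.55], [-1.08, 4.22], [0.17, 2.65], [-2.57, 2.57]. Speed limits (rad/s): [2.79, 2.79, 3.14, 3.14, 3.14, 3.14].

### API

Orientations are given as [roll, pitch, yaw] about the fixed x, y, z axes, in that order (R = Rz(yaw) Ry(pitch) Rx(roll)).
In Python, from bench import robot, viewer gives the robot as it stands. The module is installed in compiled form; this text tells all that it offers.
- The arm moves only by the shell command python3 -m handwheel 'ROWS' [OPENING]. ROWS is JSON, a list of rows, each a list of 6 numbers: the shift along the tool's x, y, z in units of 0.2 m (1.0 is 0.2 m), then the turn, a rotation vector about the tool's x, y, z in units of 30 degrees (1.0 is 30 degrees). In form: [[x, y, z, wx, wy, wz], ...]. A call has 1 to 10 rows; each row is the pose to reach, as a shift and turn from the pose commanded when the call began, along the tool's axes at that moment; what a row does not reach only later rows make up. A row lasts 1/12 s, in which the tool goes at most 41.7 mm and 7.16 degrees, less where a joint would pass 70% of its speed; a pose out of reach is approached as far as the arm can. A call with a number of a shift or a turn outside -1 to 1 is refused whole. A call with a gripper value outside its range is refused whole. OPENING is the gripper's target within -1 to 1 (shut at 1, half-way at 0, fully open at -1), set as the call begins (- or left out, the last holds). The fingers move at their own pace and stop on an object; the grip force is fixed at half the most. Time passes only in rows, so rows that repeat a pose let the fingers close. It gives the time, the measured TCP pose, the force, the opening and the grip force at its end, in the units of the state.
- robot.get_obs(): the state, without advancing time (a new reading comes with each control period).
- viewer.snapshot(name): name is "side" or "top"; returns the picture (400x640x3 uint8, red, green, blue); there is no depth.
- viewer.calibration(name): a dict with "fx", "fy", "cx", "cy" (pixels), "k1" (the pictures are not rectified: a ray, as slopes to the right and down, at radius r is drawn at 1 + k1 r^2 times it, then the intrinsics apply), "R" (3x3) and "t" (3): a world point X has camera coordinates R X + t. Camera axes: x right, y down, z forward; pixel columns grow to the right and rows downward; lengths in m; the calibration is good to about 2 mm. A picture is of the moment at which its call begins. calibration takes no time and is no camera call.
- robot.close_job(): hands the job in; it is judged then, once.
The state is a dict: "time": time; "joint_positions": joint angles; "qvel": joint speeds; "joint_torque": joint torques, N m; "tool_pos": TCP position; "ee_rot": TCP orientation; "wrist_force": force on the tool from outside, world axes, zero at the start; "wrist_torque": the same for the moment, N m; "width": finger opening in m; "finger_force": force on a finger pad.
Only numpy, scipy, OpenCV 4.12 (cv2) and the standard library are available. Lean on these libraries where they do the work, as an engineer would, in place of code of your own. Each camera call takes 0.05 s, during which the arm holds its last target. There are 200 camera calls.

## Working session

There is one attempt and no reset: what is moved stays moved. The work goes in short steps, Python scripts to look and compute and a shell command to move; the robot and the scene stay as the last step left them, time stands still between calls to the robot, and variables do not carry over. Pictures are saved under pics/ and viewed, at most 12 in all, crops included, and the job is handed in when it is done.

```bash
mkdir -p pics
cat > h.py <<'E'
import numpy as np,cv2
from bench import robot,viewer
def cal(n):
    c=viewer.calibration(n);return c,np.array([[c['fx'],0,c['cx']],[0,c['fy'],c['cy']],[0,0,1.]]),np.array([c['k1'],0,0,0,0.]),np.array(c['R']),np.array(c['t'])
def ray(n,p):
    c,K,d,R,t=cal(n)
    u=cv2.undistortPoints(np.array(p,float).reshape(-1,1,2),K,d).reshape(-1,2)
    return -R.T@t,np.c_[u,np.ones(len(u))]@R
def plane(n,p,z):
    o,D=ray(n,p);return o+D*((z-o[2])/D[:,2])[:,None]
def tri(pa,pb,a='side',b='top'):
    o1,D1=ray(a,pa);o2,D2=ray(b,pb);out=[]
    for d1,d2 in zip(D1,D2):
        s=np.linalg.lstsq(np.c_[d1,-d2],o2-o1,rcond=None)[0]
        A=o1+d1*s[0];B=o2+d2*s[1];out.append(np.r_[(A+B)/2,np.linalg.norm(A-B)])
    return np.array(out)
def proj(n,X):
    c,K,d,R,t=cal(n);return cv2.projectPoints(np.array(X,float).reshape(-1,1,3),cv2.Rodrigues(R)[0],t,K,d)[0].reshape(-1,2)
def save(n,f):
    im=viewer.snapshot(n);cv2.imwrite('pics/'+f,im[:,:,::-1]);return im
E
python3 - <<'E'
from h import *
np.set_printoptions(precision=4,suppress=True)
for n in('side','top'):
    save(n,n+'0.png');c=cal(n);print(c[0]);print(-c[3].T@c[4])
print(robot.get_obs())
E
```

```text
{'fx': 482.00237775970845, 'fy': 482.00237775970845, 'cx': 315.47324430129515, 'cy': 197.89120253541088, 'k1': -0.1486249937171742, 'R': array([[ 0.5423,  0.8401, -0.0078],
       [ 0.5092, -0.3361, -0.7923],
       [-0.6683,  0.4257, -0.6101]]), 't': array([-0.3896, -0.167 ,  1.5764])}
[ 1.3498 -0.3998  0.8264]
{'fx': 386.67087638709575, 'fy': 386.67087638709575, 'cx': 315.44549622468304, 'cy': 196.09165374359105, 'k1': -0.08781667560762278, 'R': array([[-0.0123, -0.9999,  0.0061],
       [-0.9927,  0.0115, -0.1204],
       [ 0.1203, -0.0075, -0.9927]]), 't': array([0.1257, 0.5586, 1.0207])}
[0.4333 0.1269 1.0798]
{'time': 0.1, 'joint_positions': array([ 1.0219,  0.0879,  1.3721, -0.    ,  1.6836, -0.1031]), 'qvel': array([ 0.0005, -0.0024, -0.0024,  0.0018,  0.0013,  0.0025]), 'joint_torque': array([  0.0025, -34.1252, -30.3301,   0.072 ,   0.0305,  -0.0001]), 'tool_pos': array([0.2369, 0.4958, 0.1727]), 'ee_rot': array([-3.1396, -0.0002,  2.6958]), 'wrist_force': array([ 0.1778, -0.1614, -0.2018]), 'wrist_torque': array([ 0.0387, -0.0047, -0.0045]), 'finger_force': 0.0, 'width': 0.09425825223987626}
```

View pics/side0.png

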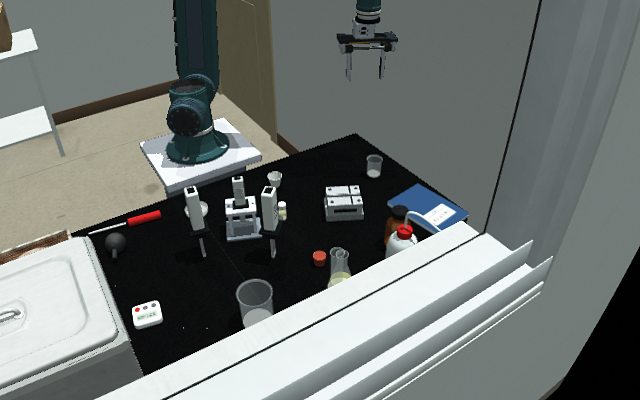

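View pics/top0.png

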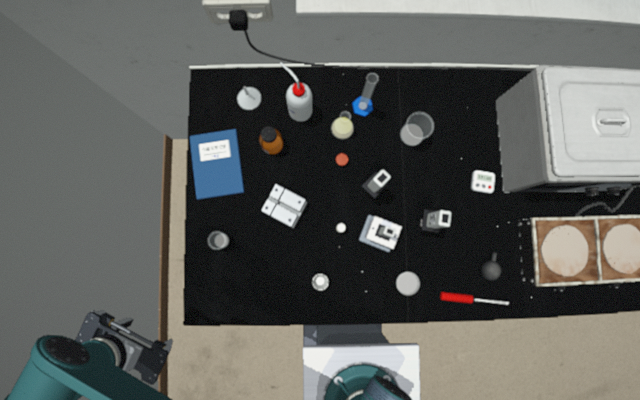

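Side view: the probe in its stand is at about (238,205), with two larger look-alikes at (195,215) and (268,215), and the magnet at (345,203). Top view: the stand is at (382,232) and the magnet at (284,205). I'll enlarge these next.

Run:
```python
import cv2,numpy as np
s=cv2.imread('pics/side0.png');t=cv2.imread('pics/top0.png')
z=lambda im,x,y,w,h:cv2.resize(im[y:y+h,x:x+w],(400,300),interpolation=cv2.INTER_CUBIC)
a=np.vstack([np.hstack([z(s,205,170,100,75),z(s,310,170,68,51)]),np.hstack([z(t,345,195,80,60),z(t,250,175,68,51)])])
cv2.imwrite('pics/z0.png',a)
```

```text
(no output)
```

View pics/z0.png

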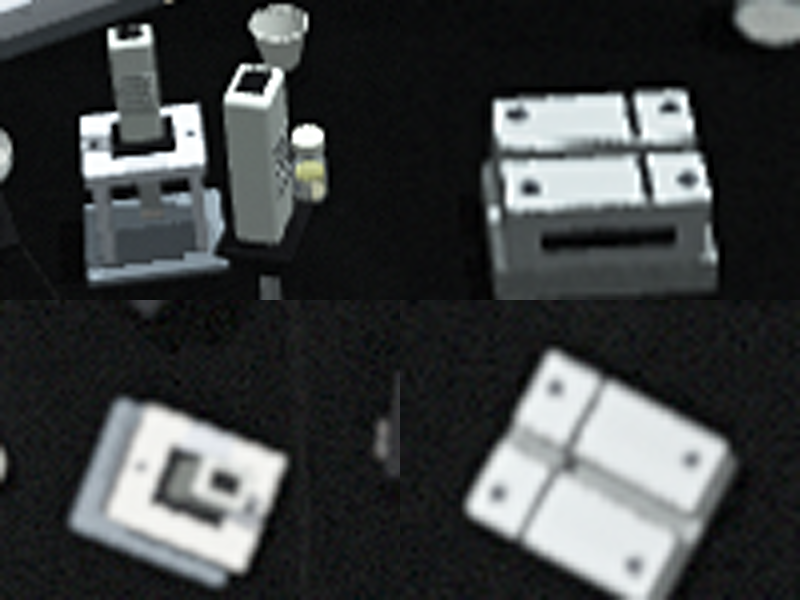

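The zoom shows the stand plate with the small probe, and the magnet with its black line toward the upper-left end in the top view. Next I'll turn these into positions.

```bash
cat > m.py <<'E'
from h import *
np.set_printoptions(precision=4,suppress=True)
zz=lambda P,ox,oy,s,cx,cy:[((x-cx+.5)/s+ox-.5,(y-cy+.5)/s+oy-.5) for x,y in P]
ss=lambda P:zz(P,205,170,4,0,0)
sm=lambda P:zz(P,310,170,400/68,400,0)
ts=lambda P:zz(P,345,195,5,0,300)
tm=lambda P:zz(P,250,175,400/68,400,300)
print('handle top',tri(ss([(132,33)]),ts([(225,483)])))
print('lookalikes tops',tri([(193,190),(269,189)],[(448,214),(383,175)]), tri([(193,190),(269,189)],[(383,175),(448,214)]))
# plate corners: side L-near.. order by tri pairing
st=ts([(150,405),(288,460),(243,575),(108,520)])
P=plane('top',st,.085);print('plate',P,'c',P.mean(0),np.linalg.norm(P-np.roll(P,-1,0),axis=1))
print('plate side',plane('side',ss([(81,115),(200,104),(207,168),(84,180)]),.085))
mt=tm([(550,350),(736,455),(655,606),(467,508)])
P=plane('top',mt,.055);print('mag',P,'c',P.mean(0),np.linalg.norm(P-np.roll(P,-1,0),axis=1))
ms=sm([(493,97),(690,90),(711,203),(506,212)])
P=plane('side',ms,.055);print('magside',P,'c',P.mean(0),np.linalg.norm(P-np.roll(P,-1,0),axis=1))
print('line ends/gap top', plane('top',tm([(602,380),(568,465),(524,540)]),.055))
print('line side', plane('side',sm([(631,94),(638,150),(648,200)]),.055))
print('gap line tri',tri(sm([(638,150)]),tm([(568,463)])))
print('vial etc',plane('top',[(341,228),(218,240),(343,159)],.03))
E
python3 m.py
```

```text
handle top [[ 0.4588 -0.0532  0.1671  0.0023]]
lookalikes tops [[ 0.4961 -0.1786  0.2065  0.0091]
 [ 0.5869 -0.0347  0.2055  0.0026]] [[ 0.5588 -0.1092  0.221   0.1593]
 [ 0.5402 -0.1014  0.227   0.1708]]
plate [[ 0.5013 -0.0329  0.085 ]
 [ 0.4719 -0.1038  0.085 ]
 [ 0.4133 -0.0784  0.085 ]
 [ 0.4425 -0.0095  0.085 ]] c [ 0.4572 -0.0561  0.085 ] [0.0768 0.0638 0.0748 0.0633]
plate side [[ 0.4128 -0.0755  0.085 ]
 [ 0.4444 -0.0068  0.085 ]
 [ 0.5044 -0.0327  0.085 ]
 [ 0.4734 -0.101   0.085 ]]
mag [[0.5939 0.2269 0.055 ]
 [0.5447 0.1426 0.055 ]
 [0.4768 0.1797 0.055 ]
 [0.522  0.2645 0.055 ]] c [0.5344 0.2034 0.055 ] [0.0976 0.0774 0.0961 0.0811]
magside [[0.4756 0.1893 0.055 ]
 [0.5212 0.2683 0.055 ]
 [0.5937 0.2254 0.055 ]
 [0.5494 0.1467 0.055 ]] c [0.535  0.2074 0.055 ] [0.0913 0.0843 0.0902 0.0852]
line ends/gap top [[0.5798 0.2033 0.055 ]
 [0.5411 0.2188 0.055 ]
 [0.5072 0.2387 0.055 ]]
line side [[0.5087 0.2437 0.055 ]
 [0.545  0.2212 0.055 ]
 [0.5767 0.2035 0.055 ]]
gap line tri [[0.5431 0.2204 0.0538 0.0037]]
vial etc [[0.4725 0.0507 0.03  ]
 [0.4436 0.3847 0.03  ]
 [0.6632 0.0413 0.03  ]]
```

```bash
cat > g.py <<'E'
import sys
from h import *
from scipy.spatial.transform import Rotation as Ro
np.set_printoptions(precision=4,suppress=True)
def go(x,y,z,yaw):
    o=robot.get_obs();R=Ro.from_euler('xyz',o['ee_rot']);T=Ro.from_euler('xyz',[np.pi,0,np.radians(yaw)])
    d=R.inv().apply(np.array([x,y,z])-o['tool_pos'])/.2; w=(R.inv()*T).as_rotvec(degrees=True)/30
    print('t',o['time'],'pos',o['tool_pos'],'rpy',np.degrees(o['ee_rot']),'units',d,w,'F',o['wrist_force'],o['width'])
if __name__=='__main__': go(*map(float,sys.argv[1:]))
E
python3 -m handwheel '[[-0.3,-0.25,-0.2,0,0,0.4],[-0.7,-0.67,-0.25,0,0,1],[-0.73,-0.67,-0.25,0,0,1],[-0.73,-0.67,-0.25,0,0,1],[-0.73,-0.67,-0.25,0,0,1],[-0.73,-0.67,-0.25,0,0,1],[-0.73,-0.67,-0.25,0,0,1]]' -1
python3 g.py .459 -.0545 .215 66
```

```text
time: 0.68
tool_pos: [0.3119, 0.3113, 0.2242]
ee_rot: [3.14, -0.0, 2.169]
wrist_force: [-0.2, -0.4, 0.1]
width: 0.0943
finger_force: 0.0
t 0.6833 pos [0.3119 0.3113 0.2242] rpy [179.9181  -0.0271 124.2478] units [-1.9257 -0.4214  0.0446] [ 0.002  -0.0022  1.9416] F [-0.168  -0.3694  0.0636] 0.09434947498080809
```

```bash
python3 -m handwheel '[[-0.95,-0.2,0,0,0,0.95],[-0.95,-0.2,0,0,0,0.95],[-0.95,-0.2,0,0,0,0.95],[-0.95,-0.2,0,0,0,0.95],[-0.95,-0.2,0,0,0,0.95],[-0.95,-0.2,0,0,0,0.95],[-0.95,-0.2,0,0,0,0.95]]'
python3 g.py .459 -.0545 .215 66
```

```text
time: 1.27
tool_pos: [0.3856, 0.1334, 0.2229]
ee_rot: [-3.14, -0.001, 1.674]
wrist_force: [-0.3, -0.1, 0.2]
width: 0.0942
finger_force: 0.0
t 1.2667 pos [0.3856 0.1334 0.2229] rpy [-179.8877   -0.0511   95.9115] units [-0.9723  0.2682  0.038 ] [-0.0041 -0.0007  0.9971] F [-0.3348 -0.1258  0.1797] 0.09421913889717805
```

```bash
python3 -m handwheel '[[-0.97,0.27,0.03,0,0,1],[-0.97,0.27,0.03,0,0,1],[-0.97,0.27,0.03,0,0,1],[-0.97,0.27,0.03,0,0,1],[-0.97,0.27,0.03,0,0,1],[-0.97,0.27,0.03,0,0,1],[-0.97,0.27,0.03,0,0,1],[-0.97,0.27,0.03,0,0,1]]'
python3 - <<'E'
from g import *
go(.459,-.0545,.121,66)
import cv2
s=save('side','s1.png');t=save('top','t1.png')
z=lambda im,x,y,w,h:cv2.resize(im[y:y+h,x:x+w,::-1],(400,300),interpolation=cv2.INTER_CUBIC)
cv2.imwrite('pics/z1.png',np.hstack([z(s,180,120,120,90),z(t,320,180,120,90)]))
E
```

```text
time: 1.93
tool_pos: [0.4595, -0.0521, 0.2173]
ee_rot: [-3.14, -0.001, 1.154]
wrist_force: [-0.1, 0.3, -0.0]
width: 0.0939
finger_force: 0.0
t 1.9333 pos [ 0.4595 -0.0521  0.2173] rpy [-179.9091   -0.0543   66.1395] units [-0.0125  0.0032  0.4816] [-0.003  -0.0018  0.0047] F [-0.1429  0.2736 -0.0454] 0.09388603367057914
```

View pics/z1.png

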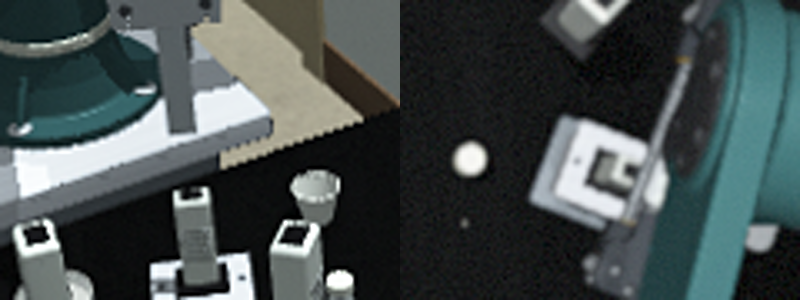

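The side view shows the front finger in line above the probe handle, with the look-alikes clear on both sides. Going down to grasp.

```bash
python3 -m handwheel '[[-0.01,0,0.15,0,0,0],[-0.01,0,0.3,0,0,0],[-0.01,0,0.42,0,0,0],[-0.01,0,0.48,0,0,0],[-0.01,0,0.48,0,0,0],[-0.01,0,0.48,0,0,0]]' 0.3
python3 g.py .459 -.0545 .121 66
python3 -c "
from h import *
save('side','s2.png')"
```

```text
time: 2.53
tool_pos: [0.4587, -0.0551, 0.1223]
ee_rot: [3.141, -0.0, 1.153]
wrist_force: [-0.6, 0.0, 0.2]
width: 0.0578
finger_force: 0.0
t 2.5333 pos [ 0.4587 -0.0551  0.1223] rpy [179.9917  -0.0166  66.0583] units [0.0034 0.0002 0.0063] [ 0.0003 -0.0006  0.0019] F [-0.5751  0.0323  0.2226] 0.05777925866736342
```

```bash
python3 -c "
import cv2
cv2.imwrite('pics/z2.png',cv2.resize(cv2.imread('pics/s2.png')[140:240,180:310],(780,600),interpolation=cv2.INTER_CUBIC))"
```

```text
(no output)
```

View pics/z2.png

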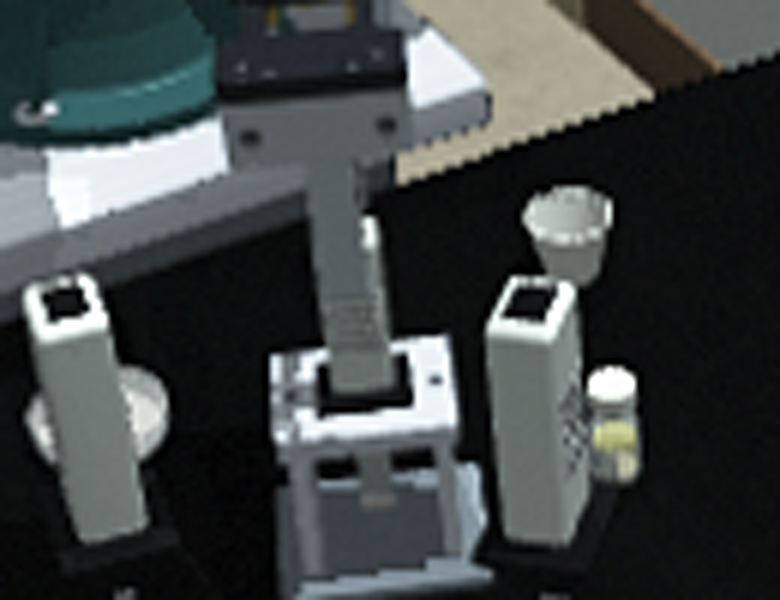

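The picture shows the finger level with the handle (composite about (345,290)), the collar seated on the plate. Closing.

```bash
python3 -m handwheel '[[0,0,0,0,0,0],[0,0,0,0,0,0],[0,0,0,0,0,0],[0,0,0,0,0,0],[0,0,0,0,0,0],[0,0,0,0,0,0],[0,0,0,0,0,0],[0,0,0,0,0,0]]' 1
python3 g.py .459 -.0545 .121 66
```

```text
time: 3.25
tool_pos: [0.4589, -0.0562, 0.1222]
ee_rot: [3.141, -0.0, 1.151]
wrist_force: [0.5, 0.1, 1.9]
width: 0.0193
finger_force: 29.9
t 3.25 pos [ 0.4589 -0.0562  0.1222] rpy [179.9542  -0.0149  65.9512] units [ 0.0077 -0.003   0.0061] [ 0.0015 -0.0005 -0.0016] F [0.4845 0.0771 1.9178] 0.01930662841651777
```

```bash
python3 -m handwheel '[[0,0,-0.06,0,0,0],[0,0,-0.14,0,0,0],[0,0,-0.24,0,0,0],[0,0,-0.34,0,0,0],[0,0,-0.42,0,0,0],[0,0,-0.46,0,0,0],[0,0,-0.46,0,0,0]]'
python3 g.py .535 .205 .21 60.5
```

```text
time: 3.83
tool_pos: [0.4598, -0.0563, 0.2163]
ee_rot: [3.137, -0.001, 1.151]
wrist_force: [0.0, -0.1, -2.1]
width: 0.0196
finger_force: 29.9
t 3.8333 pos [ 0.4598 -0.0563  0.2163] rpy [179.7592  -0.0492  65.96  ] units [ 1.3465 -0.1888  0.0318] [ 0.0079 -0.002   0.182 ] F [ 0.0349 -0.0673 -2.0976] 0.019611805800383724
```

```bash
python3 -m handwheel '[[0.15,-0.02,0,0,0,0.02],[0.32,-0.05,0,0,0,0.05],[0.5,-0.07,0,0,0,0.1],[0.68,-0.1,0,0,0,0.1],[0.85,-0.12,0,0,0,0.15],[0.95,-0.14,0,0,0,0.18],[0.95,-0.14,0,0,0,0.18]]'
python3 g.py .544 .221 .205 60.5
```

```text
time: 4.42
tool_pos: [0.51, 0.1325, 0.2115]
ee_rot: [-3.138, 0.001, 1.062]
wrist_force: [-0.2, 0.5, -0.6]
width: 0.0197
finger_force: 29.9
t 4.4167 pos [0.51   0.1325 0.2115] rpy [-179.7773    0.0394   60.8353] units [ 0.4692 -0.0669  0.0324] [-0.0074  0.0013  0.0112] F [-0.2163  0.4641 -0.6359] 0.019656935991700153
```

```bash
python3 -m handwheel '[[0.12,-0.02,0,0,0,0],[0.26,-0.04,0.01,0,0,0],[0.38,-0.06,0.02,0,0,0],[0.46,-0.07,0.02,0,0,0],[0.47,-0.07,0.03,0,0,0.01],[0.47,-0.07,0.03,0,0,0.01],[0.47,-0.07,0.03,0,0,0.01]]'
python3 - <<'E'
from g import *
go(.544,.221,.205,60.5)
s=save('side','s3.png');t=save('top','t3.png')
z=lambda im,x,y,w,h:cv2.resize(im[y:y+h,x:x+w,::-1],(400,600),interpolation=cv2.INTER_CUBIC)
cv2.imwrite('pics/z3.png',np.hstack([z(s,310,125,70,105),z(t,245,155,80,120)]))
E
```

```text
time: 5.0
tool_pos: [0.544, 0.2162, 0.2069]
ee_rot: [-3.141, 0.002, 1.051]
wrist_force: [-0.8, 0.2, -1.0]
width: 0.0196
finger_force: 29.9
t 5.0 pos [0.544  0.2162 0.2069] rpy [-179.9476    0.123    60.211 ] units [ 0.0208 -0.0119  0.0094] [-0.0018  0.0041 -0.0096] F [-0.8299  0.2138 -0.9557] 0.019611472335527142
```

View pics/z3.png

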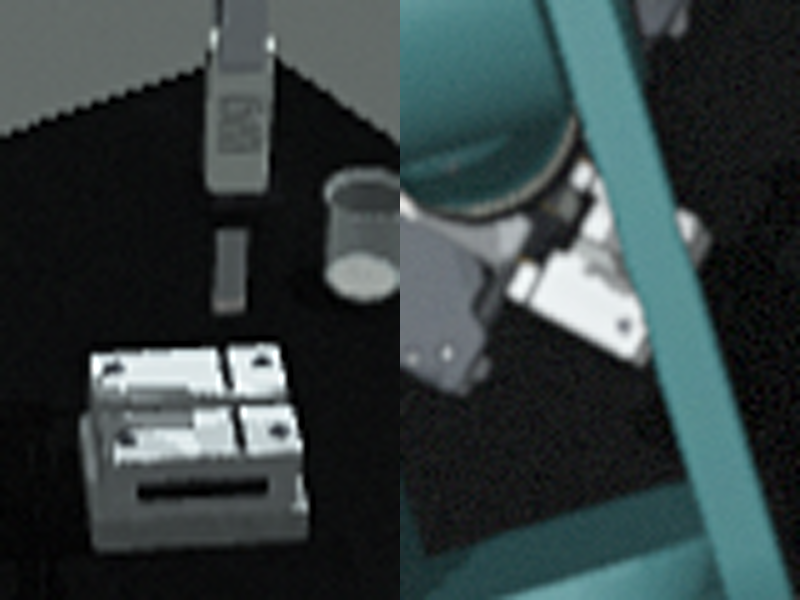

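The side view shows the blade at composite x 213–245, with its lower edge at y≈312, above the magnet near the black line (x≈230–238). The top view is hidden by the arm. I'll refine the gap and line from the first pictures, and the tip from the side view.

```bash
cat > r.py <<'E'
from g import *
c0=np.array([.535,.205]);th=np.radians(60.5)
ey=np.array([np.cos(th),np.sin(th)]);ex=np.array([ey[1],-ey[0]])
u=np.arange(-50,50.1,.5)/1e3
def ortho(n,f,z=.055):
    g=cv2.cvtColor(cv2.imread('pics/'+f),cv2.COLOR_BGR2GRAY).astype(np.float32)
    X,Y=np.meshgrid(u,u)   # cols x, rows y
    W=c0+X[...,None]*ex+Y[...,None]*ey
    p=proj(n,np.concatenate([W,np.full(X.shape+(1,),z)],2)).astype(np.float32)
    return cv2.remap(g,p[:,0].reshape(X.shape),p[:,1].reshape(X.shape),cv2.INTER_CUBIC)
def dip(v,lo,hi):
    m=(u>lo)&(u<hi);w=np.clip(np.percentile(v[m],90)-v[m],0,None)**1;w[w<.25*w.max()]=0;return (u[m]*w).sum()/w.sum()*1e3,w.max()
if __name__=='__main__':
    for n,f in(('top','top0.png'),('side','side0.png')):
        O=ortho(n,f);cv2.imwrite('pics/o_%s.png'%n,cv2.resize(O,(400,400)))
        print(n,'gap x mm at y:',[(y,round(dip(O[np.abs(u*1e3-y)<4].mean(0),-.013,.013)[0],2)) for y in(-32,-22,-12,0,8,30,36)])
        print('line y mm at x:',[(x,round(dip(O[:,np.abs(u*1e3-x)<4].mean(1),.008,.03)[0],2)) for x in(-30,-22,-14,14,22,30)])
        for nm,v in(('xprof',O[np.abs(u*1e3+12)<10].mean(0)),('yprof',O[:,np.abs(u*1e3-20)<8].mean(1))):
            print(nm,v[::4].round(0).astype(int))
    g=cv2.cvtColor(cv2.imread('pics/s3.png'),cv2.COLOR_BGR2GRAY)
    print(g[162:184,343:358])
    T=np.array([.544,.2162]);print('expected tip front edge',proj('side',[np.r_[T+ex*.0025,.106],np.r_[T+ex*.0025,.15]]))
E
python3 r.py; python3 -c "
import cv2,numpy as np
cv2.imwrite('pics/o.png',np.hstack([cv2.imread('pics/o_top.png'),cv2.imread('pics/o_side.png')]))"
```

```text
top gap x mm at y: [(-32, np.float64(0.66)), (-22, np.float64(0.26)), (-12, np.float64(0.21)), (0, np.float64(0.41)), (8, np.float64(0.32)), (30, np.float64(-0.28)), (36, np.float64(-0.92))]
line y mm at x: [(-30, np.float64(18.74)), (-22, np.float64(18.95)), (-14, np.float64(18.94)), (14, np.float64(19.2)), (22, np.float64(19.29)), (30, np.float64(19.27))]
xprof [ 19  15  16  49 123 193 227 236 236 236 235 233 232 232 232 232 232 233
 232 233 231 221 199 179 173 172 162 164 191 218 230 233 234 233 233 231
 230 230 229 230 230 231 231 231 222 188 122  50  13  14  16]
yprof [109 116 129 179 223 234 230 219 209 206 215 225 230 232 231 231 231 231
 231 232 232 232 232 232 232 231 232 232 233 233 234 236 235 212 161 150
 198 232 238 237 236 231 219 206 201 215 232 233 200 126  45]
side gap x mm at y: [(-32, np.float64(0.39)), (-22, np.float64(1.33)), (-12, np.float64(-0.41)), (0, np.float64(-1.68)), (8, np.float64(-1.25)), (30, np.float64(0.22)), (36, np.float64(-0.04))]
line y mm at x: [(-30, np.float64(19.09)), (-22, np.float64(19.25)), (-14, np.float64(19.46)), (14, np.float64(19.82))
[... 1351 characters left out ...]
4  10  13]
 [ 15  15  10  15  64  80  77  79  79  87   8  12  12  13  14]
 [ 12  11  11  13  72  90  88  89  92 100   6  12  13  14  13]
 [ 14  12  12  13  72 108 102  97  98  87   6  10  13  11  12]
 [ 14  12  11  13  49  75  72  65  60  46   9  12  12  13  10]
 [ 13  14  17  12  21  26  20  23  17  16  12  13  14  12  13]
 [ 14  13  15  11  14   9  10   9  14  12  14  13  12  11   9]
 [ 15  15  11  13  15  11  11  11  11  13  12  14  12  12  14]
 [ 11  12  13  12  11  13  12  12  11  14  10  11   9  10  11]]
expected tip front edge [[349.0481 180.3481]
 [349.6388 166.1168]][ WARN:0@0.173] global loadsave.cpp:1063 imwrite_ Unsupported depth image for selected encoder is fallbacked to CV_8U.
```

View pics/o.png

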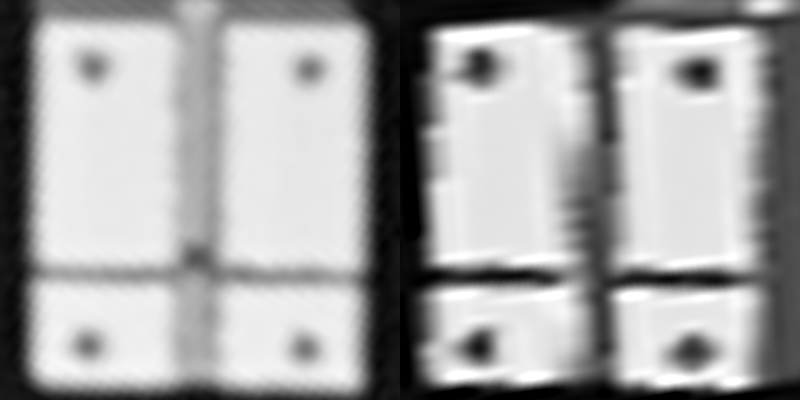

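The rectified views agree: magnet yaw ≈ 61.3°, and the line/gap crossing at about (0.5445, 0.2218). The tip shows about 1 px higher than expected, so I'll check a fingertip to separate a camera bias from a slip.

Run:
```python
from r import *
g=cv2.cvtColor(cv2.imread('pics/s3.png'),cv2.COLOR_BGR2GRAY)
print(g[125:164,344:360])
T=np.array([.544,.2162])
for o in(.0223,.0098): print('finger bottom',o,proj('side',[np.r_[T+ex*o+ey*w,.2069] for w in(-.008,0,.008)]))
print('handle front: bottom z=.0057+.149.. ',proj('side',[np.r_[T+ex*.010+ey*w,.1057+.069] for w in(-.013,0,.013)]))
```

```text
[[105 104 105  80  39  94  93  93  93  93  94  91  95 105 103 105]
 [103 104 104  82  48  93  94  92  92  92  92  92  93 105 105 103]
 [105 105 104  87  49  97  93  91  92  93  93  90  94 104 103 104]
 [103 104 102  83  48 105  93  91  91  92  92  92  93 106 104 104]
 [103 105 103 101  70  98  92  91  92  92  93  91  95 104 104 103]
 [104 101 114 170 102  93  91  92  92  92  92  93  93 105 103 104]
 [104 102 122 212  96  91  92  92  92  92  91  90 107 151 101 103]
 [103 103 115 181  83  93  93  92  91  91  91  91 133 221  99 102]
 [106 102  90 139  78  93  94  93  93  92  94  92 126 205 101 103]
 [106 101  39  99  78  93  94  92  93  93  94  93  96 106  81 106]
 [107 102  44 102  84  91  91  91  91  91  92  91  99 110  20  89]
 [ 78  77  58 104  86  82  84  84  82  84  83  85 102 113   1  29]
 [  1  17  75 104  92  85  86  86  86  89  89  93 105 104   4   9]
 [ 10  20  76 105 103 103 103 104 104 108 109 108 107  86   5  10]
 [ 11  19  78 106 108 107 108 107 106 107 107 107 106  88   8  12]
 [ 14  21  77 108 109 107 108 108 107 108 107 108 108  89   5  13]
 [ 12  19  77 107 101  98  9
[... 1084 characters left out ...]
0 109 113  83  18  22  15]
 [  9  10  37  77  81  82  79  78  75  76  75  79  47  19  19  15]
 [ 13  11   9  18  32  30  32  20  19  19  20  27  17  22  23  21]
 [ 12  14  11  18  24  22  22  19  19  21  20  18  17  20  18  18]
 [ 11  13  10  17  17  18  16  14  14  14  15  13  12  13  14  14]
 [ 11   8   8  10  10   8   7   8   8  10  11  10  12  14  13  14]
 [ 11  15  10   9   8   8   7   8   7  10   9  10  15  14  13  16]]
finger bottom 0.0223 [[348.0911 151.2026]
 [351.3848 151.0846]
 [354.6751 150.9675]]
finger bottom 0.0098 [[347.5115 148.4777]
 [350.7772 148.3619]
 [354.0396 148.2469]]
handle front: bottom z=.0057+.149..  [[345.1032 159.6955]
 [350.3286 159.502 ]
 [355.5455 159.3102]]
```

Run:
```python
from h import *
np.set_printoptions(precision=1,suppress=True)
a=np.radians(66);sx=np.array([np.sin(a),-np.cos(a)])
for f,T,z,w in(('s1',(.4595,-.0521),.2173,.047),('s2',(.4587,-.0551),.1223,.029)):
    for sg in(1,-1):
        print(f,'finger tip',sg,proj('side',[np.r_[np.array(T)+sg*sx*(w+e),z] for e in(0,.0125)]))
g=cv2.cvtColor(cv2.imread('pics/s1.png'),cv2.COLOR_BGR2GRAY);print(g[130:176:2,222:246])
a=cv2.imread('pics/s1.png')[80:180,190:290];cv2.imwrite('pics/f.png',cv2.resize(a,(600,600),interpolation=cv2.INTER_CUBIC))
```

```text
s1 finger tip 1 [[235.9 171.5]
 [236.  174.6]]
s1 finger tip -1 [[235.1 149.6]
 [235.  146.9]]
s2 finger tip 1 [[238.7 200.3]
 [238.9 203.4]]
s2 finger tip -1 [[238.1 186.1]
 [237.9 183.2]]
[[171 170 171 169 139  87  93  92  93  92  92  92  96  70  46 127 170 169
  166 167 170 167 169 167]
 [152 176 175 174 154  88  90  91  92  91  94  93  95  73  36 116 170 170
  166 165 164 166 169 168]
 [ 53  49  66 132 169 122  90  93  92  92  92  92  92  84  46  91 156 172
  168 167 165 164 162 165]
 [ 55  55  55  52  50  67  93  92  93  93  93  92  92  96  62  87 157 174
  172 174 174 163 160 165]
 [ 38  39  40  38  37  62  95  94  92  92  92  90  92  92  95 145 150 123
  123 122 121 120 120 146]
 [ 40  39  41  38  37  56  86  94  93  93  93  91  91  90  95 112 125 123
  123 122 122 123 124 121]
 [ 39  40  40  39  38  48  78  93  92  92  92  92  92  92  90 112 125 122
  120 122 122 124 123 122]
 [ 32  38  59  60  43  39  70  95  93  93  91  92  92  92  94 112 123 124
  123 123 123 124 123 122]
 [130 140 151 156 138  41  59  91  93  91  92  94  92  92  91  96 114 120
  118 118 118 114 164 186]
 
[... 713 characters left out ...]
37 236 235 234 234 234 234 236 237 238 218 203 198 175 144 118 114
  117 105 114 117 117 115]
 [233 234 234 235 234 228 216 201 148 118 119 112 114 115 116 115 114 115
  112 112 110 109 110 110]
 [218 203 179 147 119 105 102 104 112 113 114 110 109 110 110 107 110 108
  110 111 100  94  88  40]
 [112 113 112 112 113 110 110 108 108 106 106 107 108 110 100  93  87  70
   57  49  47  48  47  25]
 [110 108 107 106 105 106 108 110 104  96  88  77  62  52  46  48  48  49
   48  49  50  51  40  33]
 [107 108 106  96  88  81  65  52  47  48  49  51  49  51  51  52  49  44
   38  23  21  12   8   7]
 [ 72  55  50  50  49  51  51  50  53  50  51  48  38  29  23  14  10   7
    8   6  10  10  11   9]]
```

View pics/f.png

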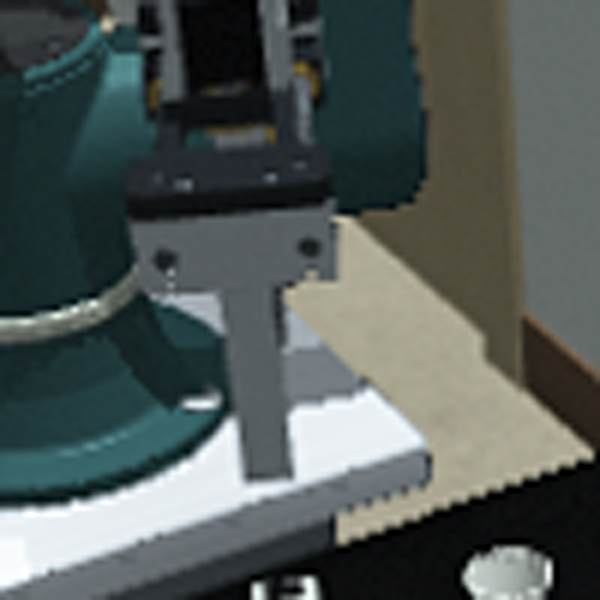

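The finger appears to end about 13 px above where the TCP projects. I'll check this against the start picture, where both fingers show at about (349,80) and (382,77).

Run:
```python
from h import *
np.set_printoptions(precision=4,suppress=True)
print(robot.tcp_to_grasp, proj('side',[[.2369,.4958,z] for z in(.1727,.2,.22)]))
b=np.radians(64.5);ty=np.array([np.cos(b),np.sin(b)])
print(proj('side',[np.r_[np.array([.2369,.4958])+s*ty*.053,.1727] for s in(1,-1)]))
print(proj('top',[np.r_[np.array([.2369,.4958])+s*ty*.053,.1727] for s in(1,-1)]))
print(proj('side',[[.459,-.054,0.085],[.459,-.054,0.167],[.587,-.035,.0],[.587,-.035,.2]]))
o=robot.get_obs();print(o)
```

```text
0.0188 [[363.7389  88.2683]
 [364.1443  80.3496]
 [364.4435  74.4563]]
[[379.9062  87.3926]
 [347.4069  89.191 ]]
[[135.5953 318.6541]
 [175.3451 339.0563]]
[[240.4132 204.9383]
 [236.9091 178.0043]
 [274.0972 256.9202]
 [268.4684 191.0962]]
{'time': 5.1, 'joint_positions': array([ 0.2816,  0.1639,  1.2188, -0.0005,  1.7593,  0.8021]), 'qvel': array([ 0.0007, -0.006 , -0.0063,  0.0051, -0.003 ,  0.0039]), 'joint_torque': array([  0.1994, -37.4668, -30.666 ,   0.0725,  -0.0447,  -0.0044]), 'tool_pos': array([0.5443, 0.2162, 0.2078]), 'ee_rot': array([3.1416, 0.0006, 1.0502]), 'wrist_force': array([-0.8812, -0.2565, -0.276 ]), 'wrist_torque': array([-0.0451,  0.1159, -0.0138]), 'finger_force': 29.86552655696869, 'width': 0.019508263346102738}
```

```bash
python3 g.py .5438 .2212 .168 61.3
```

```text
t 5.1 pos [0.5443 0.2162 0.2078] rpy [179.9979   0.0354  60.1742] units [ 0.0207 -0.0145  0.1989] [ 0.0001  0.0012 -0.0375] F [-0.8812 -0.2565 -0.276 ] 0.019508263346102738
```

```bash
python3 -m handwheel '[[0.02,-0.015,0,0,0,-0.04],[0.02,-0.015,0.05,0,0,-0.04],[0.02,-0.015,0.1,0,0,-0.04],[0.02,-0.015,0.15,0,0,-0.04],[0.02,-0.015,0.19,0,0,-0.04],[0.02,-0.015,0.2,0,0,-0.04],[0.02,-0.015,0.2,0,0,-0.04],[0.02,-0.015,0.2,0,0,-0.04]]'
cat > v.py <<'E'
import sys
from r import *
f=sys.argv[1]
s=save('side',f+'.png');go(.5438,.2212,.168,61.3)
cv2.imwrite('pics/%sz.png'%f,cv2.resize(s[155:225,315:375,::-1],(514,600),interpolation=cv2.INTER_CUBIC))
o=robot.get_obs();T=o['tool_pos'][:2];z=o['tool_pos'][2]-.1012
print('exp tip',proj('side',[np.r_[T+ex*.0025,z]]),'spot line at pole top / floor',proj('side',[np.r_[c0+.0196*ey,.055],np.r_[c0+.0196*ey,.02]]))
g=cv2.cvtColor(s,cv2.COLOR_RGB2GRAY)
r0=int(sys.argv[2]);print('rows from',r0);print(g[r0:r0+20,343:360])
E
python3 v.py s4 178
```

```text
time: 5.77
tool_pos: [0.5438, 0.2225, 0.1676]
ee_rot: [-3.141, 0.0, 1.073]
wrist_force: [0.2, -0.8, -0.2]
width: 0.0196
finger_force: 29.9
t 5.8167 pos [0.5441 0.2227 0.1681] rpy [179.9731  -0.0324  61.4591] units [-0.0072  0.002   0.0007] [ 0.0009 -0.0011  0.0053] F [ 0.1851  0.1264 -0.5311] 0.019869179467580034
exp tip [[350.5567 191.6975]] spot line at pole top / floor [[350.2171 194.9177]
 [349.7458 205.2818]]
rows from 178
[[ 14  11  12  12  12  14  59  83  81  81  84  76   9  11  14  12  12]
 [ 10  11  12  12  11  15  59  82  78  79  81  59  11  11  11  12  15]
 [ 13  12  12  14  16  15  62  80  79  80  81  59   8  10   8  13  13]
 [ 12  15  15  12  13  14  62  81  78  79  80  59   8   9  12  15  13]
 [ 13  13  13  11  14  15  75  80  78  81  82  59  10  11  12  11  11]
 [ 13  12  12  11  10  16  81  81  77  80  80  46   3   9  12  10  13]
 [  9   7   9  10   8  13  81  80  79  80  79  38   0   0   1   8  12]
 [  0   0  37  34  37  11  77  79  78  79  77  91 168 144 141  87   6]
 [194 193 198 199 200  26  80  78  77  78  81 160 199 208 229 225   0]
 [234 234 234 237 242 108  76  76  76  76  79 159 119 138 214 251   0]
 [228 228 228 231 235 142  85  84  79  89  97  93  38  50 147 243  70]
 [228 227 228 230 235 122  95  94  90  92 104 180 198 198 206 240 106]
 [232 233 233 234 238 119  89  90 110 108 108 216 237 235 233 238 222]
 [181 182 181 183 186 128  53  82 214 206 201 227 232 232 233 237 251]
 [126 125 125 125 129 135  47  60 253 248 242 231 225 222 213 204 200]
 [103 104 116 110  97 124  68 138 205 224 237 227 212 206 183 156 145]
 [ 87  86  91  83  71  88  71 123  99 123 154 150 141 135 119 102 101]
 [ 80  80  77  75  74  74  73  62  57  63  61  61  63  62  54  89  91]
 [ 78  80  80  81  79  83  84  46  48 203 169 168 168 169 166 178 181]
 [114  85  88  87  87  89  88  36  37 232 207 205 206 207 206 208 209]]
```

View pics/s4z.png

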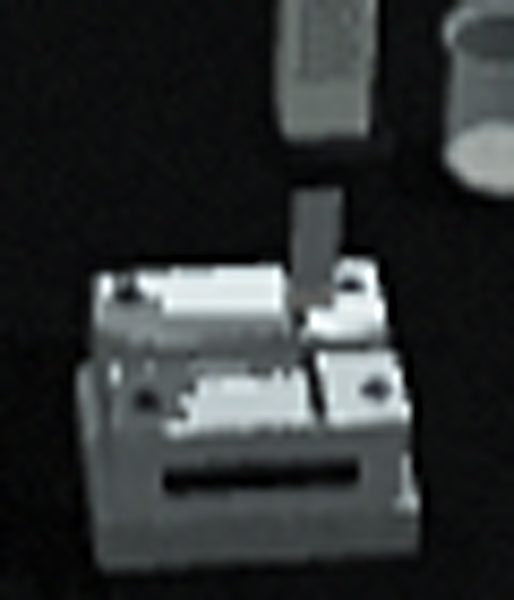

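The blade is about 1.4 mm past the line along the gap (blade centre col ≈351, line ≈350.2), with its tip just above the pole tops. I'll correct that and lower in small steps, watching the force.

```bash
python3 -m handwheel '[[-0.007,0.001,0.02,0,0,0],[-0.007,0.001,0.04,0,0,0],[-0.007,0.001,0.05,0,0,0],[-0.007,0.001,0.05,0,0,0],[-0.007,0.001,0.05,0,0,0]]'
python3 -m handwheel '[[0,0,0.006,0,0,0],[0,0,0.012,0,0,0],[0,0,0.012,0,0,0]]' | egrep 'pos|rist'
python3 -m handwheel '[[0,0,0.006,0,0,0],[0,0,0.012,0,0,0],[0,0,0.012,0,0,0]]'| egrep 'pos|rist'
python3 g.py .5438 .2212 .15 61.3
```

```text
time: 6.23
tool_pos: [0.5433, 0.2212, 0.1575]
ee_rot: [-3.141, 0.0, 1.073]
wrist_force: [0.0, -0.5, -0.7]
width: 0.0197
finger_force: 29.9
tool_pos: [0.5433, 0.2212, 0.1552]
wrist_force: [-0.0, -0.1, -0.8]
tool_pos: [0.5432, 0.2212, 0.1526]
wrist_force: [0.8, 0.7, -0.9]
t 6.7333 pos [0.5432 0.2212 0.1526] rpy [-179.9791    0.0167   61.459 ] units [0.0013 0.0025 0.0132] [-0.0007  0.0006  0.0053] F [ 0.7956  0.6889 -0.905 ] 0.0197947302607415
```

```bash
python3 -m handwheel '[[0,0,0.006,0,0,0],[0,0,0.01,0,0,0],[0,0,0.01,0,0,0]]' | egrep 'pos|rist'
python3 -m handwheel '[[0,0,0.006,0,0,0],[0,0,0.01,0,0,0],[0,0,0.01,0,0,0]]'| egrep 'pos|rist'
python3 v.py s5 178
```

```text
tool_pos: [0.5433, 0.2212, 0.1507]
wrist_force: [0.9, -0.6, -0.6]
tool_pos: [0.5433, 0.2212, 0.1487]
wrist_force: [0.5, 0.2, -0.8]
t 7.2833 pos [0.5433 0.2212 0.1488] rpy [-179.9897    0.0059   61.4595] units [ 0.001   0.0022 -0.0958] [-0.0003  0.0002  0.0053] F [-0.5303  1.0603 -0.341 ] 0.019889435421773894
exp tip [[349.6766 197.5448]] spot line at pole top / floor [[350.2171 194.9177]
 [349.7458 205.2818]]
rows from 178
[[ 14  11   8  11   6  14  13  13  13  17  19  22  25  21  23  24  24]
 [ 12   9  16  12  11  18  18  18  14  15  16  15  17  17  17  18  16]
 [ 11  12  13  10  12  12  12   8   9   6   6  10   9  10  11  10  12]
 [ 12  14  15  11  11  10  10   9   9   9   9   7   9  10  14  12  10]
 [ 10  14  12  10  10   5   6   5   5   5  17  10  10  10  12  13  12]
 [ 11  11   9  10  10  33  64  61  62  64  65   7  10  11  11  11  12]
 [ 10   7   9   9   8  42  83  80  80  83  79   0   0   1   2   6   9]
 [  0   0  37  34  37  38  81  79  79  80  84  93 167 142 141  85   6]
 [192 193 199 198 201  63  77  79  78  78  95 217 196 207 228 225   0]
 [234 234 234 237 242  94  74  78  79  79 115 212 117 136 214 250   0]
 [229 228 228 231 237 105  74  79  78  79 120 116  34  52 148 243  71]
 [227 228 228 230 237  86  74  77  79  78 123 201 196 198 207 239 106]
 [232 232 233 234 241  77  75  77  78  76 129 241 236 234 234 237 222]
 [181 181 183 185 188  81  76  78  79  75 131 238 232 232 233 237 250]
 [125 124 125 124 128  85  76  77  79  79 161 237 225 222 212 205 198]
 [105 105 118 110  96  78  76  76  76  79 170 230 214 205 184 157 144]
 [ 86  87  91  85  73  95  88  87  84  83 122 154 141 136 120 103 101]
 [ 80  80  75  76  77 105  98  78  78  88  83  62  63  62  51  89  91]
 [ 79  81  79  80  78  96  89  51  50 207 172 168 168 168 165 178 180]
 [ 87  88  88  88  86  89  87  36  32 231 207 205 204 206 206 208 209]]
```

View pics/s5z.png

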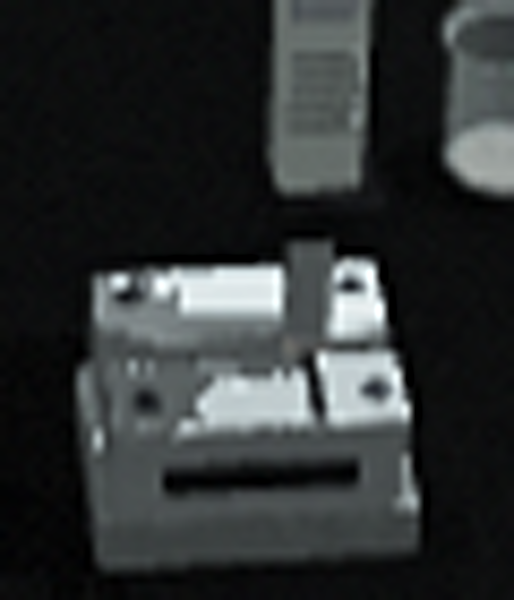

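The blade is between the pole faces (tip disappearing behind the near pole at row ≈195, col ≈350.1; line ≈350.15) with no vertical force. Going further down.

```bash
python3 -m handwheel '[[0,0,0.02,0,0,0],[0,0,0.04,0,0,0],[0,0,0.05,0,0,0],[0,0,0.05,0,0,0]]' | egrep 'pos|rist'
python3 -m handwheel '[[0,0,0.02,0,0,0],[0,0,0.04,0,0,0],[0,0,0.05,0,0,0],[0,0,0.05,0,0,0],[0,0,0.05,0,0,0]]'| egrep 'pos|rist'
python3 - <<'E'
from h import *
import numpy as np
F=[]
for i in range(8):
    viewer.calibration('side');viewer.snapshot('side');F.append(robot.get_obs()['wrist_force'])
print(np.mean(F,0),np.std(F,0),robot.get_obs()['tool_pos'],robot.get_obs()['time'])
E
```

```text
tool_pos: [0.543, 0.221, 0.1379]
wrist_force: [0.4, 0.4, -1.2]
tool_pos: [0.5432, 0.2212, 0.1287]
wrist_force: [0.5, 0.6, -0.6]
[ 0.00594103 -0.0588295  -0.88510891] [0.75846606 0.38575728 0.3103143 ] [0.54346951 0.22128135 0.12914659] 8.4333
```

```bash
cat > a.py <<'E'
from h import *
F=[];Z=[]
for i in range(8):
    viewer.snapshot('side');o=robot.get_obs();F.append(o['wrist_force']);Z.append(o['tool_pos'])
print(np.mean(F,0).round(2),np.mean(Z,0).round(4),o['time'])
E
python3 -m handwheel '[[0,0,0.01,0,0,0],[0,0,0.02,0,0,0],[0,0,0.03,0,0,0],[0,0,0.03,0,0,0]]' >/dev/null; python3 a.py
python3 -m handwheel '[[0,0,0.01,0,0,0],[0,0,0.01,0,0,0]]' >/dev/null; python3 a.py
python3 -m handwheel '[[0,0,0.01,0,0,0],[0,0,0.01,0,0,0]]' >/dev/null; python3 a.py
```

```text
[ 0.14 -0.19 -0.98] [0.5434 0.2212 0.1229] 9.1667
[ 0.06  0.16 -0.46] [0.5435 0.2213 0.1211] 9.7333
[ 0.25 -0.    0.93] [0.5435 0.2213 0.1191] 10.3
```

```bash
python3 -m handwheel '[[0,0,0.003,0,0,0],[0,0,0.006,0,0,0],[0,0,0.006,0,0,0]]' >/dev/null; python3 a.py; python3 a.py; python3 v.py s6 178 | head -3
```

```text
[0.13 0.33 1.34] [0.5435 0.2213 0.1179] 10.95
[ 0.31 -0.05  1.2 ] [0.5434 0.2213 0.1178] 11.35
t 11.4 pos [0.5434 0.2213 0.1178] rpy [179.9985  -0.0074  61.4564] units [ 0.0007  0.0018 -0.2509] [ 0.0001 -0.0002  0.0052] F [-0.1401 -0.3465  0.1043] 0.019518509034914006
exp tip [[349.297  206.7085]] spot line at pole top / floor [[350.2171 194.9177]
 [349.7458 205.2818]]
```

View pics/s6z.png

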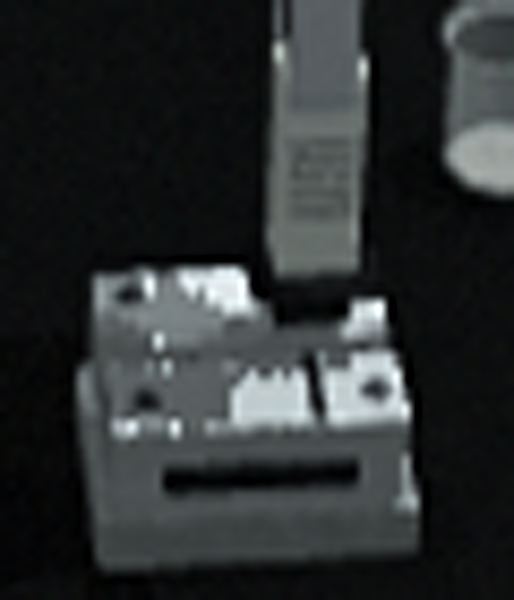

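The blade is in the gap in line with the black line, at about half travel (≈2.16 N). Estimates put it about 1 mm toward the far pole, so I'll ease up, shift 1 mm and press again.

```bash
python3 -m handwheel '[[0,0,-0.015,0,0,0],[0,0,-0.03,0,0,0],[0,0.003,-0.03,0,0,0],[0,0.005,-0.03,0,0,0],[0,0.005,-0.03,0,0,0]]' >/dev/null; python3 a.py
python3 -m handwheel '[[0,0,0.01,0,0,0],[0,0,0.02,0,0,0],[0,0,0.026,0,0,0],[0,0,0.03,0,0,0],[0,0,0.03,0,0,0],[0,0,0.03,0,0,0]]' >/dev/null; python3 a.py;python3 a.py; python3 g.py .5438 .2212 .1178 61.3
```

```text
[-0.35 -0.01 -0.9 ] [0.5441 0.2207 0.1235] 12.2167
[ 0.09 -0.06  1.02] [0.5444 0.2208 0.118 ] 13.1167
[ 0.38 -0.21  1.54] [0.5443 0.2208 0.1178] 13.5167
t 13.5167 pos [0.5443 0.2208 0.1178] rpy [179.9968  -0.0063  61.4581] units [ 0.0007 -0.0033  0.    ] [ 0.0001 -0.0002  0.0053] F [ 0.2725 -0.7249  1.655 ] 0.019858543262040233
```

```bash
python3 -c "
from bench import robot
print(robot.close_job())"
```

```text
the job is handed in; nothing more can be done
None
```

The probe is held upright in the magnet gap in line with the black line, blade pushed in about 3.8 mm (≈2.2 N), and the job is handed in; the mark itself could not be seen at the end, so centring across the gap is good to about 1–2 mm (no side force felt).

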